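# Slide the paint cake into the empty palette well

## Task

Put the fresh paint cake that lies loose on the deck of the white palette into the empty well: push it across the deck with the fingertips until it drops over the rim and lies flat and fully down in the well. Only push it, never lift or carry it; leave the two cakes in the other wells in place, and do not shove or knock over the jars, cup, brush and scraper around the palette.

Things in the scene. Friction and masses are not known exactly. Their poses are not given: they have to be found in the camera images.
- cake: the loose fresh paint cake: a plain brick-red solid disc, 56 mm in diameter, 16 mm thick, about 60 g, lying flat on the palette deck (the only cake not in a well). Origin: centre of its underside; z up. Its top is 16 mm above the origin.
- well: the one empty well of the palette (which of the three it is varies). Origin: centre of the well floor, marked by a thin flat grey stain 42 mm across, which offers no resistance. The well is round, 60 mm in diameter, 12 mm deep, upright walls, 1 mm chamfer at the rim; a cake lying in it stands 4 mm above the deck and its origin coincides with this one, within the 2 mm play all round. Axes as those of the palette.
- palette: white plastic palette, fixed to the table, a flat slab 220 mm (its x) by 270 mm (its y) by 18 mm high. Origin: centre of its underside, on the table; z up. The three wells lie in a row along its y axis, centres at x = +55 mm and y = -85, 0 and +85 mm; the rest (x from -110 to +25 mm) is a flat deck at z = 18 mm, with no raised border, on which the loose cake starts. Its x axis points away from the robot, within about 0.35 rad.
- old_cake_a: a cake of the same size and colour as the loose one, already lying in one of the other wells, free to be dislodged. Origin: centre of its underside; its top stands 4 mm above the deck.
- old_cake_b: another such cake in the remaining well. Origin: centre of its underside; its top stands 4 mm above the deck.
- jar: closed paint jar, 76 mm in diameter, 85 mm tall, standing on the table to one side of the palette, its centre about 225 mm from the palette's centre line (the palette's x axis). Origin: centre of its underside.
- cup: open plastic cup, 72 mm across, 75 mm tall, standing on the table at the other side of the palette, its centre about 225 mm from the centre line. Origin: centre of its underside.
- far_jar: closed paint jar, 72 mm in diameter, 80 mm tall, standing on the table beyond the palette's far edge. Origin: centre of its underside.
- brush_grip (a point): flat paint brush, 170 mm long, lying on the table beside the palette, less than 30 mm high. This point: the middle of its handle.
- scraper_grip (a point): flat-bladed paint scraper, about 180 mm long, lying on the table at the other side of the palette, less than 30 mm high. This point: the middle of its handle.
Things that resemble listed ones, but are neither listed nor needed, are in the scene too. What is shaped like the cake but blue or purple is not meant.

How it is judged (in metres and radians):
At the end, for the whole second after the job is handed in: The loose cake lies flat (within 0.06 rad) and at rest on the floor of the empty well (within 4 mm of its centre and 2 mm of its floor), and the other two cakes are still in their wells (horizontal distance between cake and well below 0.004 m and z of cake in the frame of well below 0.002 m and angle between cake's own z axis and vertical below 0.06 rad and linear speed of cake below 0.01 m/s and distance of each of old_cake_a, old_cake_b from where it was at the start of the episode below 0.007 m); the robot touches nothing.
It fails at once if the loose cake is lifted: more than 10 mm above the deck (height (world z) of cake above 0.028 m).
It fails at once if a cake already in a well is shifted by more than 7 mm (distance of any of old_cake_a, old_cake_b from where it was at the start of the episode above 0.007 m).
It fails at once if a jar, the cup, the brush or the scraper is shoved more than 20 mm or a jar or the cup is tipped over (distance of any of jar, cup, far_jar, brush_grip, scraper_grip from where it was at the start of the episode above 0.02 m or angle between any of jar, cup, far_jar's own z axis and vertical above 0.5 rad).
It also fails if it takes over 48 s, if anything falls off the work surface, if the arm or the gripper's body presses on something with over 40 N, if the wrist force passes 120 N, or if a joint passes its speed limit or range.

## Robot

A 6-joint arm with a two-finger parallel gripper is mounted at the origin on the work surface. World frame = base frame: x ahead of the robot, y to its left, z up, the work surface at z = 0. Lengths are in m, angles in degrees, forces in N, time in s.
With the tool pointing down it reaches from about 0.4 to 0.825 m from the base axis. Payload 7 kg.
Tool frame: the origin (TCP) lies on the front face of the gripper's body, between the roots of the fingers; the fingertips stand 66 mm ahead of it and the grasp point (between the pads) lies 47 mm ahead of it; z points along the fingers, y is the line along which they close (so a half turn about z gives the same grasp; the last joint's range is limited). The gripper opens to 88 mm and grips with 3 to 60 N. Pads are 19 mm wide; open, the fingers measure 130 mm over their backs; the gripper's body (78 mm by 193 mm) begins 47 mm behind the grasp point.
Start: joints at [91.679, 20.546, 0.682, 0, -70.136, -16.507], TCP at [0.173, 0.652, 0.292] pointing down, gripper open.
Joint ranges: [-176.03, 176.03], [-82.01, 121.73], [-58.28, 71.71], [-173.87, 95.51], [-174.79, -0.11], [-173.66, 173.66]. Speed limits (degrees/s): [136.94, 136.94, 172.46, 180, 180, 180].

## Interface

Orientations are given as [roll, pitch, yaw] about the fixed x, y, z axes, in that order (R = Rz(yaw) Ry(pitch) Rx(roll)).
In Python, from plant import ctrl gives the robot as it stands.
- The arm moves only by the tool send_rows, never from a script. Its argument "deltas" is a list of rows, each a list of 2 entries, a list of its own where there are three numbers: the shift along the tool's x, y, z each as a share of 800 mm, from -1 to 1, then the turn about the tool's z as a share of 90 degrees, from -1 to 1. A call has exactly 5 rows; each row is the pose to reach, as a shift and turn from the pose commanded when the call began, along the tool's axes at that moment; what a row does not reach only later rows make up. A row lasts 1/12 s, in which the tool goes at most 41.7 mm and 7.16 degrees, less where a joint would pass 70% of its speed; a pose out of reach is approached as far as the arm can. A call with a number of a shift or a turn outside -1 to 1 is refused whole. A call with a gripper value outside its range is refused whole. "gripper" is the opening, from 0 (shut) to 1 (fully open), set as the call begins (left out, the last holds). The fingers move at their own pace and stop on an object; the grip force is fixed at half the most. Time passes only in rows, so rows that repeat a pose let the fingers close, or fill a call up. It gives the time, the measured TCP pose, the force, the opening and the grip force at its end, in the units of the state.
- ctrl.get_obs(): the state, without advancing time (a new reading comes with each control period).
- ctrl.snapshot(name): name is "scene" or "side" or "wrist"; returns a dict with "color" (420x560x3 uint8, red, green, blue), "vertical_fov" (degrees; the focal length in pixels is half the picture's height over the tangent of half this angle, whatever the lens; pixels are square), "cx", "cy" (the principal point, pixels), "k1" (the pictures are not rectified: a ray, as slopes to the right and down, at radius r is drawn at 1 + k1 r^2 times it, then the intrinsics apply), "rvec" (rotation vector, rad) and "tvec" (3), from world to camera coordinates, as OpenCV has them. Camera axes: x right, y down, z forward; pixel columns grow to the right and rows downward; lengths in m; the calibration is good to about 2 mm. A picture is of the moment at which its call begins. There is no depth.
- ctrl.close_job(): hands the job in; it is judged then, once.
Trained networks look in a picture, given as the dict that the camera call returned (one of the last four; its "shot" number tells which), for a name from the list of things; names that differ only in an ending like _2 or _b are one class to them, and where a whole thing is asked for, a point or a joint stands for the part that bears it (a point fixed in the world has none). Each returns a list of dicts, best first, with "conf" (0 to 1); they miss things now and then, are a little off and sometimes report something else, mostly with a low value. They report only what shows in the picture. A call takes as long as a camera call. They do not tell look-alikes from the thing itself.
- ctrl.boxes_of(picture, thing): "xy" ([column, row] as shares, 0 to 1, of the picture: columns of its width, rows of its height, amid what is visible of it).
- ctrl.cut_out(picture, thing): "pixels" (420x560 bool, what is visible of it) and "xy" ([column, row] as shares, 0 to 1, of the picture: columns of its width, rows of its height, amid what is visible of it).
The state is a dict: "clock": time; "joint_pos": joint angles; "qvel": joint speeds; "tau": joint torques, N m; "tool_pos": TCP position; "orientation": TCP orientation; "force": force on the tool from outside, world axes, zero at the start; "moment": the same for the moment, N m; "opening": finger opening in m; "gripper_force": force on a finger pad.
Only numpy, scipy, OpenCV 4.12 (cv2) and the standard library are available. Lean on these libraries where they do the work, as an engineer would, in place of code of your own. Each camera call takes 0.05 s, during which the arm holds its last target. There are 200 camera calls.

## Working session

There is one attempt and no reset: what is moved stays moved. The work goes in short steps, Python scripts to look and compute and a tool call to move; the robot and the scene stay as the last step left them, time stands still between calls to the robot, and variables do not carry over. Pictures are saved under pics/ and viewed, at most 10 in all, crops included, and the job is handed in when it is done.

Besides the shell and the picture viewer there is one more tool, called after "Request:" by a JSON object that holds its "method" and its "body", one argument or row to a line. send_rows: Moves the arm, as the interface text tells. Shift numbers are shares of 800 mm and turn numbers shares of 90 degrees, none past 1 either way. Its arguments: {"type":"object","properties":{"deltas":{"type":"array","items":{"type":"array"}},"gripper":{"type":"number"}},"required":["deltas"]}

```bash
mkdir -p pics; ls
cat > h.py <<'E'
import numpy as np, cv2
from plant import ctrl
def ray(s,px):
    h,w=s["color"].shape[:2]; f=h/2/np.tan(np.radians(s["vertical_fov"])/2)
    d=np.array([(px[0]-s["cx"])/f,(px[1]-s["cy"])/f]); u=d.copy()
    for _ in range(30): u=d/(1+s["k1"]*(u@u))
    R=cv2.Rodrigues(np.array(s["rvec"],float))[0]; t=np.array(s["tvec"],float)
    return -R.T@t, R.T@np.array([u[0],u[1],1])
def onz(s,px,z):
    c,d=ray(s,px); return c+d*(z-c[2])/d[2]
def save(s,n,crop=None,k=1):
    im=s["color"][:,:,::-1]
    if crop: a,b,c,d=crop; im=im[b:d,a:c]
    cv2.imwrite("pics/"+n,cv2.resize(im,None,fx=k,fy=k,interpolation=cv2.INTER_CUBIC))
E
python3 - <<'E'
from h import *
o=ctrl.get_obs(); print(o)
for n in ["scene","side"]:
    s=ctrl.snapshot(n); save(s,n+"0.png")
    for t,z in [("cake",.034),("well",.006),("palette",.018),("old_cake_a",.022),("jar",.04),("cup",.04),("far_jar",.04),("brush_grip",.01),("scraper_grip",.01)]:
        for r in ctrl.cut_out(s,t):
            p=np.array(r["xy"])*[560,420]; print(n,t,round(r["conf"],2),p.round(),onz(s,p,z).round(3))
E
```

```text
pics
{'clock': 0.0, 'joint_pos': array([ 9.16794737e+01,  2.05904274e+01,  6.34891105e-01, -1.95708073e-02,
       -7.01342498e+01, -1.65093621e+01]), 'qvel': array([ 0.00640839,  0.05541835, -0.0180504 , -0.06505894,  0.09300213,
       -0.03669451]), 'tau': array([-2.26601669e-04, -5.82713056e+01,  2.93053490e+01,  6.99742064e+00,
        6.96349656e-03, -1.38752503e-04]), 'tool_pos': array([0.17265999, 0.6521668 , 0.29124418]), 'orientation': array([ 1.79908687e+02, -7.87766064e-03, -1.48365470e+01]), 'force': array([-0.33518788,  0.1831648 , -0.46903047]), 'moment': array([0.01767657, 0.01110708, 0.02156937]), 'gripper_force': 0.0, 'opening': 0.08775671588144353}
scene cake 0.82 [380. 262.] [0.379 0.392 0.034]
scene cake 0.73 [379. 233.] [0.325 0.325 0.034]
scene cake 0.67 [359. 199.] [0.305 0.213 0.034]
scene cake 0.67 [388. 314.] [0.45  0.509 0.034]
scene cake 0.54 [292. 238.] [0.527 0.209 0.034]
scene cake 0.24 [268. 150.] [ 0.418 -0.074  0.034]
scene well 0.6 [250. 251.] [0.633 0.167 0.006]
scene palette 0.64 [264. 219.] [0.551 0.111 0.018]
scene palette 0.29 [231. 193.] [ 0.
[... 448 characters left out ...]
ne scraper_grip 0.23 [242. 291.] [0.709 0.254 0.01 ]
side cake 0.89 [254. 205.] [0.526 0.187 0.034]
side cake 0.86 [149. 209.] [0.312 0.285 0.034]
side cake 0.65 [176. 165.] [0.432 0.455 0.034]
side cake 0.6 [148. 246.] [0.274 0.158 0.034]
side well 0.65 [304. 210.] [0.637 0.147 0.006]
side palette 0.56 [287. 238.] [0.541 0.065 0.018]
side old_cake_a 0.83 [313. 225.] [0.611 0.071 0.022]
side old_cake_a 0.7 [320. 251.] [ 0.575 -0.008  0.022]
side jar 0.67 [304. 166.] [0.72  0.279 0.04 ]
side cup 0.87 [349. 290.] [ 0.546 -0.135  0.04 ]
side far_jar 0.57 [383. 208.] [0.767 0.029 0.04 ]
side brush_grip 0.64 [266. 312.] [ 0.407 -0.087  0.01 ]
side scraper_grip 0.82 [231. 180.] [0.541 0.35  0.01 ]
```

View pics/scene0.png

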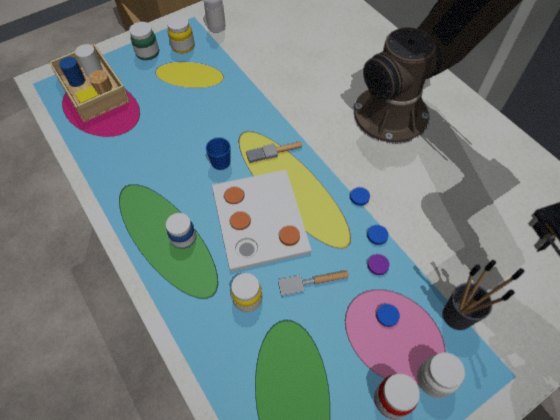

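View pics/side0.png

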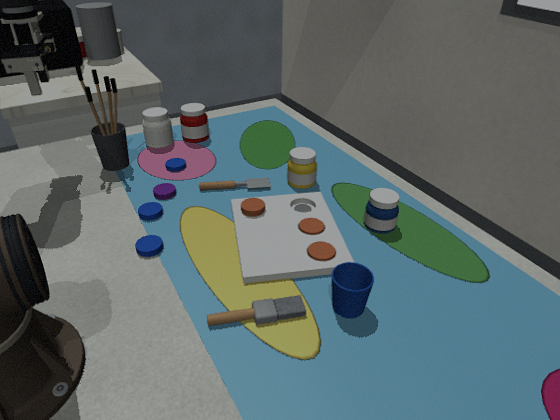

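Scene view: the brick-red discs are at (234,195), (240,220) and (290,235). The first two sit in line with the empty well at (246,247), so (290,235), side (253,206), is the loose one on the deck. The blue and purple discs at (359,197), (377,234), (378,264) and (388,315) are decoys. I'll check this in one crop and fit the poses from colour masks.

```bash
cat > fit.py <<'E'
from h import *
from scipy.optimize import least_squares
def proj(s,P):
    h=s["color"].shape[0]; f=h/2/np.tan(np.radians(s["vertical_fov"])/2)
    R=cv2.Rodrigues(np.array(s["rvec"],float))[0]; c=P@R.T+np.array(s["tvec"],float)
    u=c[:,:2]/c[:,2:]; u=u*(1+s["k1"]*(u**2).sum(1,keepdims=True)); return u*f+[s["cx"],s["cy"]]
A=np.linspace(0,2*np.pi,60,endpoint=False)
def cyl(s,x,y,z0,z1,r=.028):
    c=np.c_[x+r*np.cos(A),y+r*np.sin(A)]
    P=np.r_[np.c_[c,0*A+z0],np.c_[c,0*A+z1]]
    m=cv2.moments(cv2.convexHull(proj(s,P).astype(np.float32)))
    return np.array([m["m10"],m["m01"]])/m["m00"]
def reds(s,lo=60):
    hsv=cv2.cvtColor(s["color"],cv2.COLOR_RGB2HSV)
    m=((hsv[...,0]<14)|(hsv[...,0]>174))&(hsv[...,1]>120)&(hsv[...,2]>60)
    n,l,st,ce=cv2.connectedComponentsWithStats(m.astype(np.uint8))
    return [(ce[i],st[i,4]) for i in range(1,n) if st[i,4]>lo]
def near(s,P):
    r=reds(s); q=proj(s,np.array([P]))[0]
    return min(r,key=lambda c:np.hypot(*(c[0]-q)))
def solve(ss,xy,z0,z1):
    obs=[near(s,[*xy,z1])[0] for s in ss]
    r=least_squares(lambda p:np.concatenate([cyl(s,*p,z0,z1)-o for s,o in zip(ss,obs)]),xy)
    return r.x,r.fun
E
python3 - <<'E'
from fit import *
ss=[ctrl.snapshot(n) for n in("scene","side")]
save(ss[0],"crop.png",(200,150,340,290),4)
for n,xy,z in [("loose",(.526,.198),(.018,.034)),("a",(.613,.078),(.018,.022)),("b",(.581,-.006),(.018,.022))]:
    for g in (ss,ss[:1],ss[1:]):
        p,f=solve(g,xy,*z); print(n,p.round(4),f.round(2))
for s in ss:
    for r in ctrl.cut_out(s,"palette")[:1]:
        m=r["pixels"].astype(np.uint8); print(m.sum())
for s in ss: print([ (c.round(),a) for c,a in reds(s)])
E
```

```text
loose [0.525  0.1943] [0.11 0.11 0.11 0.16]
loose [0.525  0.1938] [-0.  0.]
loose [0.525  0.1949] [ 0. -0.]
a [0.6082 0.0762] [-0.   -0.52  0.04 -0.46]
a [0.609  0.0776] [0. 0.]
a [0.6072 0.0748] [-0. -0.]
b [ 0.5796 -0.0039] [-0.04 -0.56 -0.03 -0.55]
b [ 0.5805 -0.0022] [-0. -0.]
b [ 0.5787 -0.0053] [0. 0.]
5986
7157
[(array([234., 195.]), np.int32(237)), (array([240., 220.]), np.int32(264)), (array([289., 235.]), np.int32(292)), (array([390., 403.]), np.int32(228))]
[(array([192., 120.]), np.int32(219)), (array([252., 206.]), np.int32(332)), (array([311., 226.]), np.int32(313)), (array([321., 251.]), np.int32(393))]
```

View pics/crop.png

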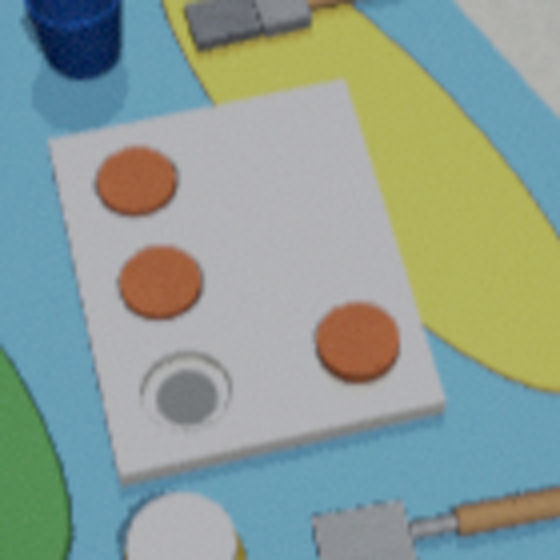

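The crop confirms it: (290,235) is the loose cake on the deck, with old cakes in two wells and the empty well at (246,247). Next I'll locate the brush pot, which is near the approach path, and work out the hover move.

Run:
```python
from fit import *
sc=ctrl.snapshot("scene"); sd=ctrl.snapshot("side")
print("pot base",onz(sc,(462,325),0),onz(sd,(113,168),0))
def tri(a,b):
    (c1,d1),(c2,d2)=ray(sc,a),ray(sd,b); k=np.linalg.lstsq(np.c_[d1,-d2],c2-c1,rcond=None)[0]; return (c1+k[0]*d1+c2+k[1]*d2)/2
print("tips",tri((521,272),(81,73)),tri((490,265),(97,72)),tri((477,268),(97,72)),tri((521,293),(112,78)))
from scipy.spatial.transform import Rotation as R
o=ctrl.get_obs(); M=R.from_euler("xyz",o["orientation"],degrees=True).as_matrix()
for t in [(.468,.213,.292),(.43,.226,.292)]: print(M.T@(np.array(t)-o["tool_pos"])/.8)
```

```text
pot base [0.30580719 0.62399639 0.        ] [0.28852264 0.58345407 0.        ]
tips [0.26510455 0.62097424 0.25948329] [0.30221955 0.5775322  0.26512486] [0.31182909 0.56942334 0.26060734] [0.31801491 0.64402203 0.24405219]
[4.97344661e-01 4.36636570e-01 2.42296593e-04]
[4.47267860e-01 4.33083199e-01 2.40834110e-04]
```

Request:
{"method": "send_rows", "body": {
  "deltas": [
    [[0,0,-0.05],0],
    [[0,0,-0.1],0],
    [[0,0,-0.15],0],
    [[0,0,-0.19],0],
    [[0,0,-0.19],0]
  ],
  "gripper": 0.34
}}

```text
clock: 1.72
tool_pos: [0.1737, 0.6535, 0.453]
orientation: [-179.3, 0.0, -14.8]
force: [0.3, -0.6, 1.5]
opening: 0.0597
gripper_force: 0.0
```

Request:
{"method": "send_rows", "body": {
  "deltas": [
    [[0.03,0.03,0],0],
    [[0.06,0.06,0],0],
    [[0.09,0.09,0],0],
    [[0.12,0.12,0],0],
    [[0.15,0.15,0],0]
  ]
}}

```text
clock: 2.13
tool_pos: [0.2585, 0.5043, 0.4441]
orientation: [-180.0, -0.0, -14.8]
force: [0.9, 1.0, 0.3]
opening: 0.031
gripper_force: 0.0
```

Request:
{"method": "send_rows", "body": {
  "deltas": [
    [[0.03,0.03,0],0],
    [[0.06,0.06,0],0],
    [[0.09,0.09,0],0],
    [[0.12,0.12,0],0],
    [[0.15,0.15,0],0]
  ]
}}

```text
clock: 2.55
tool_pos: [0.3437, 0.3574, 0.4444]
orientation: [-180.0, -0.0, -14.8]
force: [-0.1, 0.9, 1.0]
opening: 0.0297
gripper_force: 0.0
```

Request:
{"method": "send_rows", "body": {
  "deltas": [
    [[0.03,0.03,0.03],0],
    [[0.06,0.06,0.06],0],
    [[0.09,0.09,0.1],0],
    [[0.12,0.13,0.14],0],
    [[0.15,0.13,0.14],0]
  ]
}}

```text
clock: 2.97
tool_pos: [0.4302, 0.2239, 0.3289]
orientation: [179.8, 0.2, -14.9]
force: [-1.4, -0.5, -1.3]
opening: 0.0297
gripper_force: 0.0
```

Now a wrist view to refine the cake and well positions.

Run:
```python
from fit import *
w=ctrl.snapshot("wrist"); save(w,"w0.png"); print(ctrl.get_obs()["tool_pos"])
print([(c.round(),a) for c,a in reds(w)])
for xy,z in [((.525,.194),(.018,.034)),((.608,.076),(.018,.022)),((.58,-.004),(.018,.022))]:
    print(solve([w],xy,*z)[0].round(4), proj(w,np.array([[*xy,z[1]]])))
for r in ctrl.cut_out(w,"well"): p=np.array(r["xy"])*[560,420]; print(r["conf"],p,onz(w,p,.006),r["pixels"].sum())
print(proj(w,np.array([[.637,.156,.006]])))
```

```text
[0.4345726  0.22306744 0.32838401]
[(array([289.,  79.]), np.int32(2387))]
[0.5262 0.1948] [[290.2733025   80.03218746]]
[0.5268 0.1945] [[387.02608773 -38.51177902]]
[0.5268 0.1945] [[472.23149614 -28.51686227]]
0.54 [545.216 131.418] [ 0.40176952 -0.07421351  0.006     ] 3075
[[298.36087653 -42.19736462]]
```

View pics/w0.png

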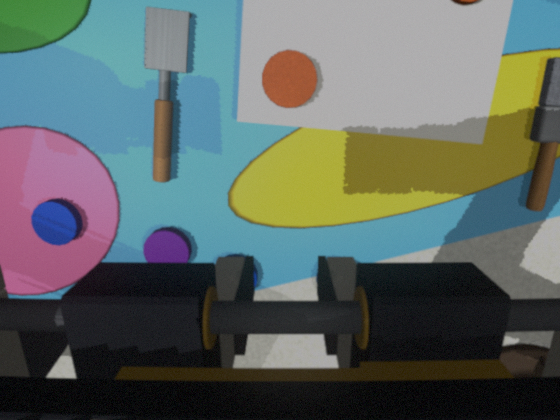

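The wrist view shows the loose cake at (289,79), which agrees with the fit. The well is out of frame, so I'll move ahead for a look at it.

Request:
{"method": "send_rows", "body": {
  "deltas": [
    [[0.04,0,0],0.04],
    [[0.08,0,0],0.04],
    [[0.12,0,0],0.04],
    [[0.15,0,0],0.04],
    [[0.15,0,0],0.04]
  ]
}}

```text
clock: 3.48
tool_pos: [0.552, 0.1966, 0.3314]
orientation: [179.9, -0.0, -18.5]
force: [0.1, -0.3, -0.2]
opening: 0.0296
gripper_force: 0.0
```

Run:
```python
from fit import *
w=ctrl.snapshot("wrist"); w=ctrl.snapshot("wrist"); save(w,"w1.png"); o=ctrl.get_obs(); print(o["tool_pos"],o["orientation"])
L,a,b=[solve([w],xy,*z)[0] for xy,z in [((.526,.195),(.018,.034)),((.608,.076),(.018,.022)),((.58,-.004),(.018,.022))]]
print(L,a,b,2*a-b,np.hypot(*(a-b)))
for r in ctrl.cut_out(w,"well"): p=np.array(r["xy"])*[560,420]; print(r["conf"],p,onz(w,p,.012),r["pixels"].sum())
print(proj(w,np.array([[.637,.156,.006]])))
```

```text
[0.54918759 0.19704236 0.33159897] [ 1.79955304e+02  3.61963507e-02 -1.85109526e+01]
[0.52603591 0.19474377] [0.60987838 0.07740802] [ 0.58140808 -0.00176431] [0.63834868 0.15658035] 0.08413569555114876
0.8 [296.408  84.798] [0.6384151  0.15580542 0.012     ] 1237
[[296.47765534  86.39826552]]
```

View pics/w1.png

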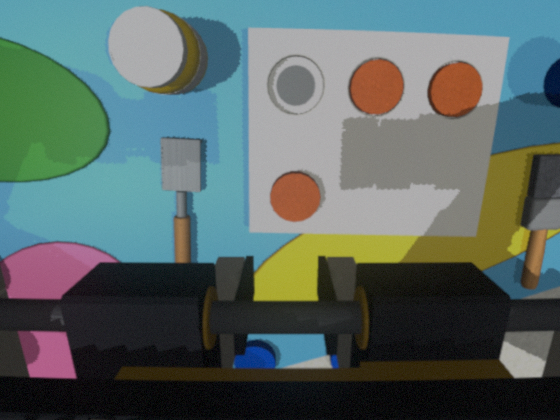

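The wrist view shows the well at (296,85), world (0.638, 0.156), and the cake at (295,197), world (0.526, 0.195). The push line matches the tool x axis with a +10 mm lateral shift.

Request:
{"method": "send_rows", "body": {
  "deltas": [
    [[-0.05,0.012,0],0],
    [[-0.1,0.012,0],0],
    [[-0.1,0.0125,0.05],0],
    [[-0.1,0.0125,0.1],0],
    [[-0.1,0.0125,0.1],0]
  ]
}}

```text
clock: 4.05
tool_pos: [0.4651, 0.2115, 0.2468]
orientation: [179.6, 0.3, -18.4]
force: [-2.8, -2.0, -1.0]
opening: 0.0299
gripper_force: 0.0
```

Request:
{"method": "send_rows", "body": {
  "deltas": [
    [[0,0,0.05],0],
    [[0,0,0.1],0],
    [[0,0,0.15],0],
    [[0,0,0.19],0],
    [[0,0,0.19],0]
  ]
}}

```text
clock: 4.47
tool_pos: [0.4675, 0.2114, 0.0964]
orientation: [179.6, 0.2, -18.5]
force: [-0.9, -1.4, 0.4]
opening: 0.03
gripper_force: 0.0
```

```bash
cat > rel.py <<'E'
from fit import *
from scipy.spatial.transform import Rotation as R
def rel(P):
    o=ctrl.get_obs(); M=R.from_euler("xyz",o["orientation"],degrees=True).as_matrix()
    return (M.T@(np.array(P)-o["tool_pos"])*1000).round(1)
E
python3 - <<'E'
from rel import *
ctrl.snapshot("side"); ctrl.snapshot("side")
print(ctrl.get_obs()["tool_pos"],rel([.526,.1947,.091]),rel([.638,.1565,.091]))
E
```

```text
[0.47016176 0.21348355 0.10134831] [58.9  0.2 10.4] [177.2   1.2  10.4]
```

Request:
{"method": "send_rows", "body": {
  "deltas": [
    [[0,0,0.0125],0],
    [[0.01,0,0.0125],0],
    [[0.02,0.0005,0.0125],0],
    [[0.025,0.0005,0.0125],0],
    [[0.03,0.0005,0.0125],0]
  ]
}}

```text
clock: 4.98
tool_pos: [0.4936, 0.205, 0.0913]
orientation: [-179.9, -0.1, -18.5]
force: [0.1, 0.7, 0.2]
opening: 0.0298
gripper_force: 0.2
```

Request:
{"method": "send_rows", "body": {
  "deltas": [
    [[0.008,0,0],0],
    [[0.016,0,0],0],
    [[0.024,0,0],0],
    [[0.032,0,0],0],
    [[0.04,0,0],0]
  ]
}}

```text
clock: 5.4
tool_pos: [0.5233, 0.1945, 0.0901]
orientation: [180.0, 0.0, -18.4]
force: [-0.8, 0.1, 0.3]
opening: 0.0297
gripper_force: 0.2
```

Request:
{"method": "send_rows", "body": {
  "deltas": [
    [[0.008,0,0],0],
    [[0.016,0,0],0],
    [[0.024,0,0],0],
    [[0.032,0,0],0],
    [[0.04,0,0],0]
  ]
}}

```text
clock: 5.82
tool_pos: [0.5537, 0.1845, 0.0901]
orientation: [180.0, -0.0, -18.4]
force: [-1.3, 0.8, -0.4]
opening: 0.0299
gripper_force: 0.2
```

Run:
```python
from rel import *
w=ctrl.snapshot("wrist"); ss=[ctrl.snapshot("scene"),ctrl.snapshot("side")]
print(ctrl.get_obs()["tool_pos"],rel([.638,.1565,.091]))
for s in ss+[w]: print(near(s,[.58,.177,.034])[1],solve([s],(.58,.177),.018,.034)[0])
```

```text
[0.55344332 0.18450096 0.09003505] [89.1 -0.2 -1. ]
171 [0.59603395 0.17124157]
168 [0.58392729 0.15997515]
12546 [0.58632106 0.17481042]
```

Request:
{"method": "send_rows", "body": {
  "deltas": [
    [[0.008,0,0],0],
    [[0.016,0,0],0],
    [[0.024,0,0],0],
    [[0.032,0,0],0],
    [[0.04,0,0],0]
  ]
}}

```text
clock: 6.38
tool_pos: [0.5841, 0.1744, 0.0902]
orientation: [-180.0, -0.0, -18.4]
force: [-0.8, 0.4, 0.1]
opening: 0.0298
gripper_force: 0.2
```

Request:
{"method": "send_rows", "body": {
  "deltas": [
    [[0.005,0,0],0],
    [[0.01,0,0],0],
    [[0.015,0,0],0],
    [[0.02,0,0],0],
    [[0.025,0,0],0]
  ]
}}

```text
clock: 6.8
tool_pos: [0.6027, 0.1682, 0.0902]
orientation: [180.0, -0.0, -18.4]
force: [0.3, -0.3, -0.1]
opening: 0.0296
gripper_force: 0.0
```

Run:
```python
from rel import *
w=ctrl.snapshot("wrist"); ss=[ctrl.snapshot("scene"),ctrl.snapshot("side")]
print(ctrl.get_obs()["tool_pos"],rel([.638,.1565,.091]))
a=cv2.resize(ss[0]["color"][180:300,190:330],(466,400)); b=cv2.resize(ss[1]["color"][160:280,240:380],(466,400))[:, :330]
cv2.imwrite("pics/p1.png",np.hstack([a,b])[:,:,::-1])
```

```text
[0.6026234  0.16817071 0.09009981] [37.3 -0.1 -0.9]
```

View pics/p1.png

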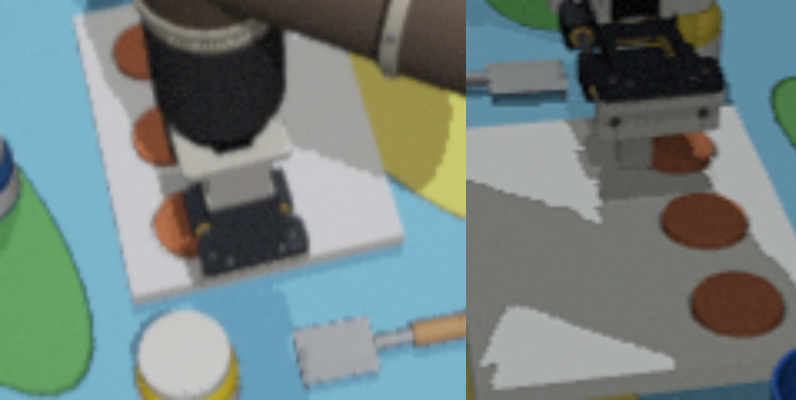

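The cake is at or near the well, mostly hidden behind the gripper. I'll push a last few millimetres, then back off to look.

Request:
{"method": "send_rows", "body": {
  "deltas": [
    [[0.002,0,0],0],
    [[0.004,0,0],0],
    [[0.006,0,0],0],
    [[0.007,0,0],0],
    [[0.007,0,0],0]
  ]
}}

```text
clock: 7.37
tool_pos: [0.6078, 0.1665, 0.0902]
orientation: [-180.0, -0.0, -18.4]
force: [-0.6, -1.1, 0.0]
opening: 0.0293
gripper_force: 0.0
```

Request:
{"method": "send_rows", "body": {
  "deltas": [
    [[-0.02,0,0],0],
    [[-0.06,0,0],0],
    [[-0.1,0,-0.05],0],
    [[-0.13,0,-0.1],0],
    [[-0.13,0,-0.15],0]
  ]
}}

```text
clock: 7.78
tool_pos: [0.507, 0.1985, 0.1987]
orientation: [179.8, 0.2, -18.4]
force: [0.7, 0.0, -0.2]
opening: 0.0298
gripper_force: 0.0
```

Request:
{"method": "send_rows", "body": {
  "deltas": [
    [[0,0,-0.05],0],
    [[0,0,-0.1],0],
    [[0.03,0,-0.15],0],
    [[0.05,0,-0.15],0],
    [[0.05,0,-0.15],0]
  ]
}}

```text
clock: 8.2
tool_pos: [0.5513, 0.1863, 0.3228]
orientation: [-179.7, -0.3, -18.4]
force: [0.1, -0.6, -0.2]
opening: 0.0298
gripper_force: 0.0
```

Run:
```python
from rel import *
ctrl.snapshot("side"); w=ctrl.snapshot("wrist"); ss=[ctrl.snapshot("scene"),ctrl.snapshot("side"),w]
print(ctrl.get_obs()["tool_pos"],rel([.638,.1565,.091]))
for n,xy in [("L",(.638,.1565)),("a",(.609,.077)),("b",(.581,-.002))]:
    for s in ss: print(n,near(s,[*xy,.022])[1],solve([s],xy,.018,.022)[0].round(4),proj(s,np.array([[*xy,.022]])).round())
save(w,"w2.png"); a=cv2.resize(ss[1]["color"][160:300,200:400],(800,560)); cv2.imwrite("pics/p2.png",a[:,:,::-1])
```

```text
[0.54774644 0.18599496 0.31826221] [ 95.2  -0.8 227.1]
L 290 [0.6377 0.158 ] [[246. 247.]]
L 255 [0.6361 0.1549] [[303. 203.]]
L 2360 [0.6384 0.1577] [[287.  88.]]
a 263 [0.6091 0.0775] [[240. 220.]]
a 316 [0.6071 0.0746] [[311. 224.]]
a 2391 [0.6098 0.0773] [[370.  91.]]
b 236 [ 0.5805 -0.002 ] [[233. 195.]]
b 401 [ 0.5782 -0.0055] [[321. 248.]]
b 2377 [ 0.5815 -0.0019] [[452.  93.]]
```

View pics/w2.png

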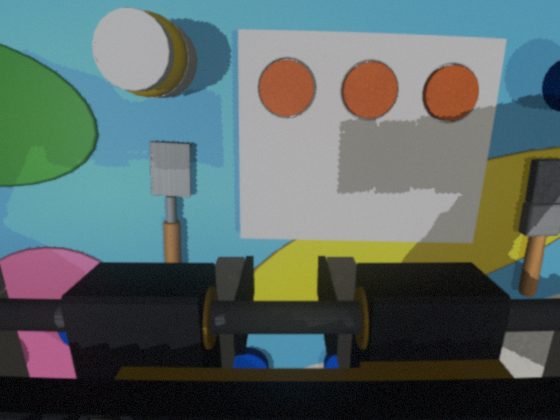

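View pics/p2.png

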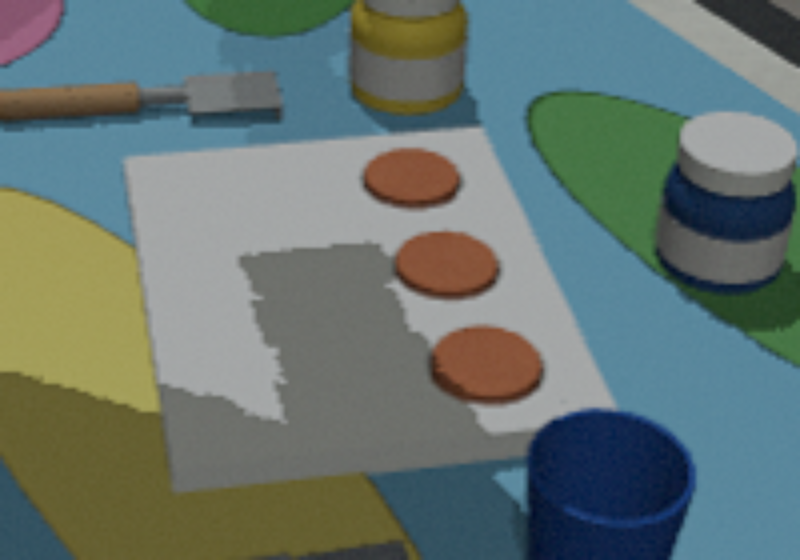

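All three cakes look alike: the former loose one, at wrist (287,88), is seated in the well with the same low edge as the others. The old cakes have not moved, and the arm is clear.

```bash
python3 -c "
from plant import ctrl
print(ctrl.close_job())"
```

```text
the job is handed in; nothing more can be done
None
```

The loose cake was pushed across the deck and dropped flat into the empty well, the old cakes and surrounding objects look untouched, and the job is handed in; `ctrl.close_job()` returned no verdict, so this rests on the final camera views.

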